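# Sort exhaust parts into the welder's trays

### The arm

A 7-joint arm with a two-finger parallel gripper is mounted at the origin on the work surface. World frame = base frame: x ahead of the robot, y to its left, z up, the work surface at z = 0. Lengths are in m, angles in rad, forces in N, time in s.
With the tool pointing down it reaches from about 0.4 to 0.85 m from the base axis. Payload 4.5 kg.
Tool frame: the origin (TCP) lies between the finger pads; the fingertips stand 11 mm ahead of it and the grasp point (between the pads) lies 8 mm behind it (r.nose_length is the distance from the TCP to the fingertips, in m); z points along the fingers, y is the line along which they close (so a half turn about z gives the same grasp; the last joint's range is limited). The gripper opens to 88 mm and grips with 3 to 60 N. Pads are 18 mm wide; open, the fingers measure 123 mm over their backs; the gripper's body (75 mm by 187 mm) begins 45 mm behind the grasp point.
Start: joints at [1.255, 0.689, -0.195, 1.565, 0.157, 0.902, -0.215], TCP at [0.214, -0.587, 0.25] pointing down, gripper open.
Joint ranges: [-3.01, 3.01], [-0.46, 2.08], [-1.47, 1.51], [0.13, 2.56], [-1, 4.14], [0.04, 2.09], [-2.66, 2.66]. Speed limits (rad/s): [2.57, 2.57, 3.14, 3.14, 3.14, 3.14, 3.14].

### API

Orientations are given as a unit quaternion [x, y, z, w].
In Python, from plant import get_state, snapshot, camera_model, r gives the robot as it stands.
- The arm moves only by the shell command python3 -m inch 'ROWS' [FORCE]. ROWS is text: rows parted by semicolons, each of 7 numbers parted by spaces: the opening, from -1 (shut) to 1 (fully open), then the shift along the tool's x, y, z in m, then the turn, a rotation vector about the tool's x, y, z in rad. A call has 1 to 20 rows; each row shifts and turns the commanded pose from where the row before left it, along the tool's axes as they then stand; what a row does not reach is not made up. A row lasts 1/12 s, in which the tool goes at most 41.7 mm and 7.16 degrees, less where a joint would pass 70% of its speed; a pose out of reach is approached as far as the arm can. A call is refused whole if a number of a shift passes 0.0417 or a number of a turn 0.125, either way. A call with a gripper value outside its range is refused whole. The fingers move at their own pace and stop on an object; FORCE is the grip in N (left out, the last holds). Time passes only in rows, so rows that do not move let the fingers close. It gives the time, the measured TCP pose, the force, the opening and the grip force at its end, in the units of the state.
- get_state(): the state, without advancing time (a new reading comes with each control period).
- snapshot(name): name is "scene" or "top" or "wrist"; returns (picture, depth): 400x640x3 uint8, red, green, blue; 400x640 float32, m along the optical axis (not along the pixel's ray), 0 where there is no reading.
- camera_model(name): a dict with "intrinsics" (3x3 intrinsics, pixels), "dist" ([k1, k2, p1, p2, k3] as OpenCV has them; the pictures are not rectified), "view" (4x4, takes a point from world to camera coordinates). Camera axes: x right, y down, z forward; pixel columns grow to the right and rows downward; lengths in m; the calibration is good to about 2 mm. A picture is of the moment at which its call begins: read the wrist's pose just before it. camera_model takes no time and is no camera call; for the wrist camera it gives the pose at the moment of the call.
- r.finish_job(): hands the job in; it is judged then, once.
The state is a dict: "clock": time; "q": joint angles; "qd": joint speeds; "joint_torque": joint torques, N m; "tool_pos": TCP position; "eef_rot": TCP orientation; "contact_force": force on the tool from outside, world axes, zero at the start; "moment": the same for the moment, N m; "opening": opening from 0.0 (shut) to 1.0 (fully open); "finger_force": force on a finger pad.
Only numpy, scipy, OpenCV 4.12 (cv2) and the standard library are available. Lean on these libraries where they do the work, as an engineer would, in place of code of your own. Each camera call takes 0.05 s, during which the arm holds its last target. There are 200 camera calls.

### The job

Sort the loose exhaust parts on the welding bench into their trays: the two plain gold tubes into the blue tray, the two steel cones into the red tray, and the flanged stub into the yellow tray. Stand every part upright, flat on the tray floor, one to a bay, and leave the finished three-tube collector upright where it stands.

Things in the scene. Friction and masses are not known exactly. Their poses are not given: they have to be found in the camera images.
- tube_a_mid (a point): point at the centre (half-way up) of a loose straight tube piece, heat-tinted gold, open at both ends, standing upright: 48 mm outside diameter, 64 mm high, 3 mm wall, 0.16 kg. The point's z axis points up along the tube. Grip it across the outside near its top. The trays' walls are 22 mm high and everything unlisted that lies among the parts is lower than 25 mm.
- tube_b_mid (a point): the second, identical tube: point at the centre (half-way up) of a loose straight tube piece, heat-tinted gold, open at both ends, standing upright: 48 mm outside diameter, 64 mm high, 3 mm wall, 0.16 kg. The point's z axis points up along the tube. Grip it across the outside near its top.
- cone_a_mid (a point): point at the centre (half-way up, 38 mm above its underside) of a loose grey steel reducer cone, standing upright on its wide end: 76 mm high, base 62 mm in diameter, tapering from 8 mm to 42 mm above its underside into a straight collar of 38 mm diameter, which forms the top 34 mm; dark bore and a blue weld line round the foot of the collar; 0.24 kg. The point's z axis points up. Grip it by the collar.
- cone_b_mid (a point): the second, identical cone: point at the centre (half-way up, 38 mm above its underside) of a loose grey steel reducer cone, standing upright on its wide end: 76 mm high, base 62 mm in diameter, tapering from 8 mm to 42 mm above its underside into a straight collar of 38 mm diameter, which forms the top 34 mm; dark bore and a blue weld line round the foot of the collar; 0.24 kg. The point's z axis points up. Grip it by the collar.
- stub_mid (a point): point at the centre (half-way up, 31 mm above its underside) of a loose flanged stub, standing on its flange: a dark steel plate 64 mm (point x) by 48 mm (point y) by 10 mm thick with two bolt holes, and welded upright on its middle a bright tube of 38 mm outside diameter; 62 mm high in all; 0.26 kg. The point's z axis points up. Grip it by the tube, across the outside near its top.
- tray_blue: blue plastic tray, fixed to the table, for the tubes: 94 mm along its x, 184 mm along its y, 22 mm high; walls 4 mm, floor 4 mm thick. One low wall, as high as the rim, splits it into two bays, each 86 mm by 86 mm inside, with centres at y = +45 mm and y = -45 mm of the tray's frame (x = 0). Origin: centre of its underside, on the table; z up; its x points roughly away from the robot.
- tray_red: red plastic tray, fixed to the table, for the cones: 94 mm along its x, 184 mm along its y, 22 mm high; walls 4 mm, floor 4 mm thick. One low wall, as high as the rim, splits it into two bays, each 86 mm by 86 mm inside, with centres at y = +45 mm and y = -45 mm of the tray's frame (x = 0). Origin: centre of its underside, on the table; z up; its x points roughly away from the robot.
- tray_yellow: yellow plastic tray, fixed to the table, for the flanged stub: 94 mm by 94 mm, 22 mm high; walls 4 mm, floor 4 mm thick. It has one bay, 86 mm by 86 mm inside, centred on the tray's origin. Origin: centre of its underside, on the table; z up; its x points roughly away from the robot.
- collector_mid (a point): point at the centre (41 mm above its underside) of a finished collector, loose, standing among the parts, to be left alone: three grey tubes of 38 mm diameter and 58 mm height side by side, clustered under one collar of 48 mm diameter; 82 mm high, within 40 mm of its vertical axis; 0.6 kg.

How it is judged:
At the end, for the whole second after the job is handed in: Each gold tube stands in its own bay of the blue tray, each cone in its own bay of the red tray, the flanged stub in the yellow tray's bay: centre within 24 mm of the bay's centre along both tray axes, height within 4 mm of resting on the tray floor, within 0.1 rad of upright, and at rest ((((x of tube_a_mid in the frame of tray_blue between -0.024 and 0.024 m and y of tube_a_mid in the frame of tray_blue between 0.021 and 0.069 m and z of tube_a_mid in the frame of tray_blue between 0.032 and 0.04 m) and (x of tube_b_mid in the frame of tray_blue between -0.024 and 0.024 m and y of tube_b_mid in the frame of tray_blue between -0.069 and -0.021 m and z of tube_b_mid in the frame of tray_blue between 0.032 and 0.04 m)) or ((x of tube_a_mid in the frame of tray_blue between -0.024 and 0.024 m and y of tube_a_mid in the frame of tray_blue between -0.069 and -0.021 m and z of tube_a_mid in the frame of tray_blue between 0.032 and 0.04 m) and (x of tube_b_mid in the frame of tray_blue between -0.024 and 0.024 m and y of tube_b_mid in the frame of tray_blue between 0.021 and 0.069 m and z of tube_b_mid in the frame of tray_blue between 0.032 and 0.04 m))) and (((x of cone_a_mid in the frame of tray_red between -0.024 and 0.024 m and y of cone_a_mid in the frame of tray_red between 0.021 and 0.069 m and z of cone_a_mid in the frame of tray_red between 0.038 and 0.046 m) and (x of cone_b_mid in the frame of tray_red between -0.024 and 0.024 m and y of cone_b_mid in the frame of tray_red between -0.069 and -0.021 m and z of cone_b_mid in the frame of tray_red between 0.038 and 0.046 m)) or ((x of cone_a_mid in the frame of tray_red between -0.024 and 0.024 m and y of cone_a_mid in the frame of tray_red between -0.069 and -0.021 m and z of cone_a_mid in the frame of tray_red between 0.038 and 0.046 m) and (x of cone_b_mid in the frame of tray_red between -0.024 and 0.024 m and y of cone_b_mid in the frame of tray_red between 0.021 and 0.069 m and z of cone_b_mid in the frame of tray_red between 0.038 and 0.046 m))) and x of stub_mid in the frame of tray_yellow between -0.024 and 0.024 m and y of stub_mid in the frame of tray_yellow between -0.024 and 0.024 m and z of stub_mid in the frame of tray_yellow between 0.031 and 0.039 m and angle between each of tube_a_mid, tube_b_mid, cone_a_mid, cone_b_mid, stub_mid's own z axis and vertical below 0.1 rad and linear speed of each of tube_a, tube_b, cone_a, cone_b, stub below 0.02 m/s); the robot touches nothing.
It fails at once if the finished collector is shifted by more than 20 mm or tipped over (distance of collector_mid from where it was at the start of the episode above 0.02 m or angle between collector_mid's own z axis and vertical above 0.3 rad).
It also fails if it takes over 128 s, if anything falls off the work surface, if the arm or the gripper's body presses on something with over 40 N, if the wrist force passes 120 N, or if a joint passes its speed limit or range.

## Working session

There is one attempt and no reset: what is moved stays moved. The work goes in short steps, Python scripts to look and compute and a shell command to move; the robot and the scene stay as the last step left them, time stands still between calls to the robot, and variables do not carry over. Pictures are saved under pics/ and viewed, at most 14 in all, crops included, and the job is handed in when it is done.

```bash
mkdir -p pics
cat > h.py <<'E'
import numpy as np,cv2
from plant import get_state,snapshot,camera_model,r
def cloud(name):
    m=camera_model(name); p,d=snapshot(name); K=np.array(m['intrinsics']);V=np.array(m['view'])
    h,w=d.shape;u,v=np.meshgrid(np.arange(w),np.arange(h))
    n=cv2.undistortPoints(np.stack([u,v],-1).reshape(-1,1,2).astype(float),K,np.array(m['dist'],float)).reshape(h,w,2)
    c=np.dstack([n[...,0]*d,n[...,1]*d,d]).reshape(-1,3)
    W=((c-V[:3,3])@V[:3,:3]).reshape(h,w,3); W[d==0]=np.nan
    return p,W
def save(n,p): cv2.imwrite('pics/'+n+'.png',p[...,::-1])
E
python3 - <<'E'
from h import *
for n in('top','scene'):
    p,W=cloud(n);save(n+'0',p);np.savez(n+'0.npz',p=p,W=W)
    m=camera_model(n);V=np.array(m['view']);print(n,-V[:3,:3].T@V[:3,3])
s=get_state();print(s['clock'],s['tool_pos'],s['eef_rot'],s['opening'])
E
```

```text
top [ 0.29480403 -0.01171016  1.09736637]
scene [ 0.93635618 -0.30414706  0.73822206]
0.1 [ 0.21395559 -0.58667346  0.24901164] [ 9.84736054e-01  1.74052452e-01 -2.15068384e-04 -7.75755141e-04] 1.0021271627913162
```

View pics/top0.png

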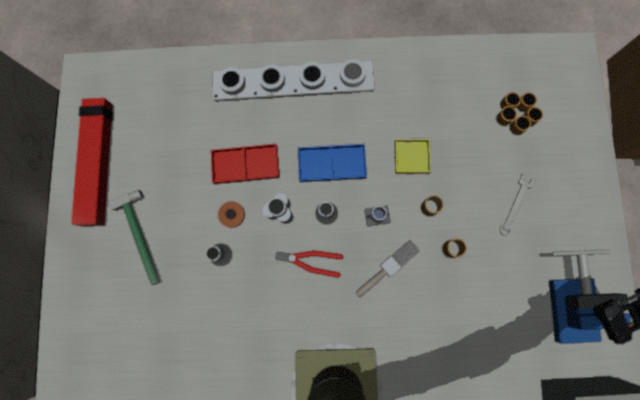

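View pics/scene0.png

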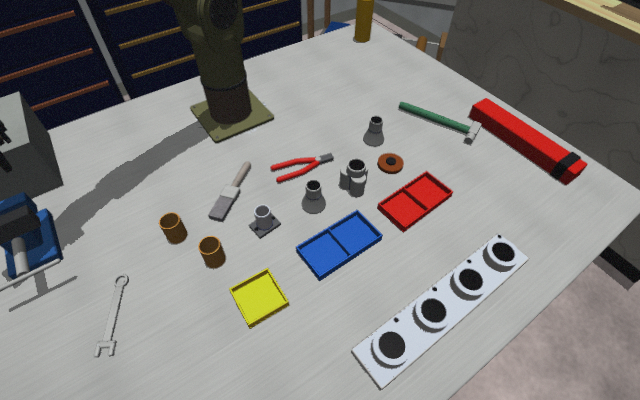

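The top view shows the tubes at (431,205) and (454,248), the cones at (326,212) and (217,254), the stub at (377,215) and the collector at (279,208). The trays are red (245,164), blue (332,163) and yellow (412,157). The scene view agrees.

Run:
```python
from h import *
D={n:np.load(n+'0.npz') for n in('top','scene')}
T=D['top']
xyz={}
for k,(u,v),H in [('tubeA',(431,205),.064),('tubeB',(454,248),.064),('cone1',(326,212),.076),('cone2',(217,254),.076),('stub',(377,215),.062),('coll',(279,208),.082)]:
    W=T['W'][v-25:v+25,u-25:u+25].reshape(-1,3);c=np.nanmedian(T['W'][v-3:v+4,u-3:u+4].reshape(-1,3),0)
    for n in D:
        P=D[n]['W'].reshape(-1,3);P=P[(np.hypot(*(P[:,:2]-c[:2]).T)<.055)]
        Q=P[(P[:,2]>H-.012)&(P[:,2]<H+.012)]
        if len(Q)>4:
            (x,y),rad=cv2.minEnclosingCircle(Q[:,:2].astype(np.float32))
            A=np.c_[2*Q[:,:2],np.ones(len(Q))];print(k,n,len(Q),'circ',np.round([x,y,rad],4),'mean',Q.mean(0).round(4),'zmax',P[:,2].max().round(3))
for k,lo,hi in [('red',(0,140,60),(8,255,255)),('blue',(105,140,60),(125,255,255)),('yellow',(25,140,80),(35,255,255))]:
    for n in D:
        m=cv2.inRange(cv2.cvtColor(D[n]['p'],cv2.COLOR_RGB2HSV),lo,hi)>0
        P=D[n]['W'];m&=(P[...,0]>.48)&(P[...,0]<.78)&(abs(P[...,1])<.3)&(P[...,2]<.05)
        Q=P[m]; print(k,n,len(Q),cv2.minAreaRect(Q[:,:2].astype(np.float32)),np.percentile(Q[:,2],[5,50,95]).round(3))
```

```text
tubeA top 114 circ [ 0.4602 -0.2662  0.0246] mean [ 0.4604 -0.2659  0.0618] zmax 0.069
tubeA scene 214 circ [ 0.4627 -0.2669  0.0251] mean [ 0.4635 -0.2666  0.0607] zmax 0.067
tubeB top 111 circ [ 0.3494 -0.315   0.0238] mean [ 0.3484 -0.3155  0.0615] zmax 0.07
tubeB scene 214 circ [ 0.3505 -0.3151  0.0252] mean [ 0.351  -0.3162  0.0604] zmax 0.069
cone1 top 185 circ [0.4558 0.0106 0.0194] mean [0.4551 0.0109 0.0764] zmax 0.081
cone1 scene 197 circ [0.4561 0.0093 0.0201] mean [0.4595 0.0078 0.076 ] zmax 0.08
cone2 top 194 circ [0.3518 0.2961 0.0197] mean [0.3524 0.2943 0.0758] zmax 0.081
cone2 scene 127 circ [0.3538 0.2946 0.0209] mean [0.3573 0.2933 0.0746] zmax 0.078
stub top 73 circ [ 0.4429 -0.1249  0.0189] mean [ 0.4434 -0.1256  0.0603] zmax 0.066
stub scene 148 circ [ 0.4434 -0.1254  0.0205] mean [ 0.4447 -0.1264  0.0584] zmax 0.065
coll top 293 circ [0.4653 0.1352 0.0241] mean [0.4643 0.1346 0.0824] zmax 0.087
coll scene 274 circ [0.4661 0.1347 0.025 ] mean [0.4692 0.1312 0.0818] zmax 0.087
red top 1849 ((0.59869384765625, 0.2203395664691925), (0.09305889159440994, 0.16260841488838196), 3.222210645675659) [0.001 0.005 0.022]
red scene 1811 ((0.6017370223999023, 0.2195887267589569), (0.09435717016458511, 0.16478969156742096), 3.0628867149353027) [0.003 0.006 0.023]
blue top 2156 ((0.5911546349525452, -0.009163148701190948), (0.09267227351665497, 0.17882974445819855), 0.9101018905639648) [0.001 0.005 0.021]
blue scene 2872 ((0.5942121148109436, -0.009669400751590729), (0.0938584953546524, 0.18393349647521973), 1.3561320304870605) [0.003 0.006 0.023]
yellow top 477 ((0.6016287803649902, -0.22776198387145996), (0.08896928280591965, 0.09269355982542038), 86.75407409667969) [0.001 0.005 0.023]
yellow scene 1765 ((0.5988715291023254, -0.2295132875442505), (0.09273373335599899, 0.1061863973736763), 88.26216888427734) [0.003 0.005 0.023]
```

```bash
python3 - <<'E'
from h import *
for n in('top','scene'):
    D=np.load(n+'0.npz');P=D['W'];m=cv2.inRange(cv2.cvtColor(D['p'],cv2.COLOR_RGB2HSV),(0,140,60),(8,255,255))>0
    m&=(P[...,0]>.52)&(P[...,0]<.70)&(P[...,1]>.1)&(P[...,1]<.4)&(P[...,2]<.05)
    print(n,cv2.minAreaRect(P[m][:,:2].astype(np.float32)))
E
python3 -m inch '1 0 0 0 0 0 0.117; 1 0 0 0 0 0 0.117; 1 0 0 0 0 0 0.116; 1 0 0 0 0 0 0; 1 0.0113 -0.0226 0.0074 0 0 0; 1 0.0113 -0.0226 0.0074 0 0 0; 1 0.0113 -0.0226 0.0074 0 0 0; 1 0.0113 -0.0226 0.0074 0 0 0; 1 0.0113 -0.0226 0.0074 0 0 0; 1 0.0113 -0.0226 0.0074 0 0 0; 1 0.0113 -0.0226 0.0074 0 0 0; 1 0.0113 -0.0226 0.0074 0 0 0; 1 0.0113 -0.0226 0.0074 0 0 0; 1 0.0113 -0.0226 0.0074 0 0 0; 1 0.0113 -0.0226 0.0074 0 0 0; 1 0.0113 -0.0226 0.0074 0 0 0; 1 0 0 0 0 0 0; 1 0 0 0 0 0 0' 25
python3 - <<'E'
from h import *
s=get_state();print(s['q'])
p,W=cloud('wrist');save('w1',p)
P=W.reshape(-1,3);c=np.array([.3505,-.3153]);P=P[np.hypot(*(P[:,:2]-c).T)<.05];Q=P[(P[:,2]>.054)&(P[:,2]<.075)]
print(len(Q),cv2.minEnclosingCircle(Q[:,:2].astype(np.float32)))
E
```

```text
top ((0.5981889367103577, 0.2293083369731903), (0.09305889159440994, 0.18057435750961304), 3.222210645675659)
scene ((0.6012058258056641, 0.23008742928504944), (0.09417901933193207, 0.1860029697418213), 3.4175803661346436)
clock: 1.6
tool_pos: [0.3505, -0.3145, 0.1606]
eef_rot: [1.0, 0.003, -0.0, -0.001]
contact_force: [0.2, 0.3, -0.3]
opening: 0.998
finger_force: 0.0
[ 0.65161331  0.64882926 -0.02823419  2.10972066  0.04343914  0.3848329
 -0.97572474]
1259 ((0.3502744734287262, -0.31404319405555725), 0.024247977882623672)
```

View pics/w1.png

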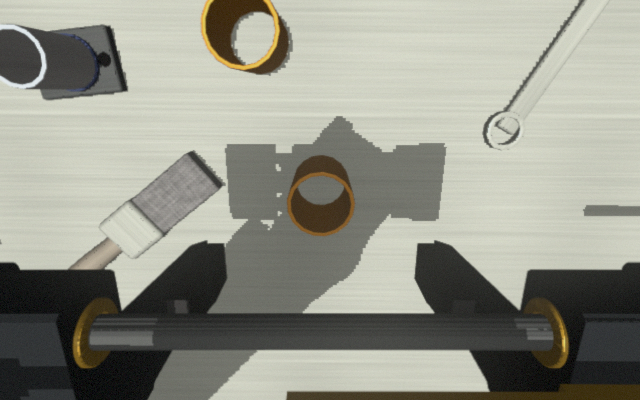

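The wrist view shows tube B at (320,200), centred between the fingers and clear of everything else. The measured centre (0.350, -0.314) agrees with the other cameras, so I grasp now.

```bash
python3 -m inch '1 0 0 0.0148 0 0 0; 1 0 0 0.0148 0 0 0; 1 0 0 0.0148 0 0 0; 1 0 0 0.0148 0 0 0; 1 0 0 0.0148 0 0 0; 1 0 0 0.0148 0 0 0; 1 0 0 0.0148 0 0 0; 1 0 0 0.0148 0 0 0; 1 0 0 0 0 0 0; -1 0 0 0 0 0 0; -1 0 0 0 0 0 0; -1 0 0 0 0 0 0; -1 0 0 0 0 0 0; -1 0 0 0 0 0 0; -1 0 0 0 0 0 0; -1 0 0 0 0 0 0; -1 0 0 0 0 0 0' 25
python3 -m inch '-1 0 0 -0.006 0 0 0; -1 0 0 -0.014 0 0 0; -1 0 0 -0.02 0 0 0; -1 0 0 -0.02 0 0 0; -1 0 0 -0.02 0 0 0; -1 0 0 -0.02 0 0 0; -1 0 0 0 0 0 0'
```

```text
clock: 3.07
tool_pos: [0.35, -0.3159, 0.0429]
eef_rot: [1.0, 0.0, 0.0, 0.0]
contact_force: [-0.6, 0.7, 5.6]
opening: 0.539
finger_force: 25.0
clock: 3.65
tool_pos: [0.3509, -0.3171, 0.1455]
eef_rot: [1.0, -0.0, 0.002, 0.002]
contact_force: [0.5, 0.6, -0.6]
opening: 0.535
finger_force: 25.0
```

```bash
python3 -m inch '-1 0.01 -0.011 0 0 0 0; -1 0.02 -0.0215 0 0 0 0; -1 0.02 -0.0215 0 0 0 0; -1 0.02 -0.0215 0 0 0 0; -1 0.02 -0.0215 0 0 0 0; -1 0.02 -0.0215 0 0 0 0; -1 0.02 -0.0215 0 0 0 0; -1 0.02 -0.0215 0 0 0 0; -1 0.02 -0.0215 0 0 0 0; -1 0.02 -0.0215 0 0 0 0; -1 0.02 -0.0215 0 0 0 0; -1 0.02 -0.0215 0 0 0 0; -1 0.013 -0.015 0 0 0 0; -1 0 0 0 0 0 0; -1 0 0 0 0 0 0'
```

```text
clock: 4.9
tool_pos: [0.5927, -0.0521, 0.1413]
eef_rot: [1.0, 0.001, -0.001, -0.0]
contact_force: [0.6, -0.7, -1.0]
opening: 0.544
finger_force: 25.0
```

Run:
```python
from h import *
print(get_state()['tool_pos'])
p,W=cloud('wrist');save('w2',p)
```

```text
[ 0.59269466 -0.05206913  0.14127628]
```

View pics/w2.png

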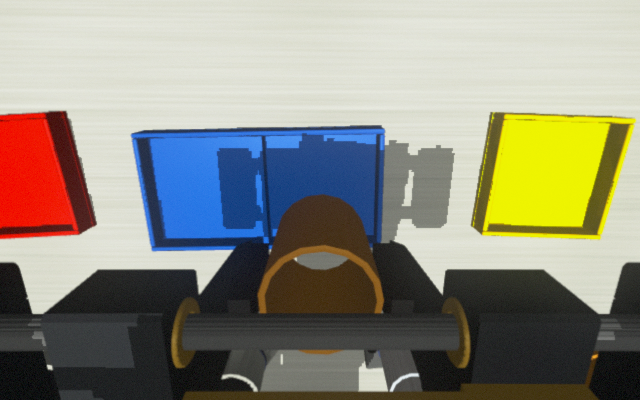

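The wrist view shows the tube held upright at (320,270), over the right half of the blue tray. Now I lower it, release and retreat.

```bash
python3 -m inch '-1 0 0 0.0125 0 0 0; -1 0 0 0.0125 0 0 0; -1 0 0 0.0125 0 0 0; -1 0 0 0.0125 0 0 0; -1 0 0 0.0125 0 0 0; -1 0 0 0.0125 0 0 0; -1 0 0 0.0125 0 0 0; -1 0 0 0.006 0 0 0; -1 0 0 0 0 0 0; -1 0 0 0 0 0 0'
python3 -m inch '0.6 0 0 0 0 0 0; 0.6 0 0 0 0 0 0; 0.6 0 0 0 0 0 0; 0.6 0 0 0 0 0 0; 0.6 0 0 0 0 0 0; 0.6 0 0 -0.02 0 0 0; 0.6 0 0 -0.02 0 0 0; 0.6 0 0 -0.02 0 0 0; 0.6 0 0 -0.02 0 0 0; 0.6 0 0 -0.02 0 0 0; 1 0 0 0 0 0 0; 1 0 0 0 0 0 0'
python3 - <<'E'
from h import *
print(get_state()['tool_pos'])
p,W=cloud('wrist');save('w3',p)
P=W.reshape(-1,3);c=np.array([.593,-.052]);P=P[np.hypot(*(P[:,:2]-c).T)<.05];Q=P[(P[:,2]>.058)&(P[:,2]<.08)]
print(len(Q),cv2.minEnclosingCircle(Q[:,:2].astype(np.float32)),Q[:,2].mean())
E
```

```text
clock: 5.78
tool_pos: [0.5929, -0.0536, 0.0486]
eef_rot: [1.0, -0.0, -0.0, 0.0]
contact_force: [1.1, -0.5, -1.2]
opening: 0.541
finger_force: 25.0
clock: 6.78
tool_pos: [0.5936, -0.0535, 0.15]
eef_rot: [1.0, -0.0, 0.001, 0.0]
contact_force: [-0.6, -0.1, -0.6]
opening: 0.926
finger_force: 0.0
[ 0.59361796 -0.05354963  0.15001388]
1440 ((0.5933164954185486, -0.05362214520573616), 0.02419312112033367) 0.06540801380407435
```

```bash
python3 -m inch '1 -0.0132 0.0213 0 0 0 0; 1 -0.0132 0.0213 0 0 0 0; 1 -0.0132 0.0213 0 0 0 0; 1 -0.0132 0.0213 0 0 0 0; 1 -0.0132 0.0213 0 0 0 0; 1 -0.0132 0.0213 0 0 0 0; 1 -0.0132 0.0213 0 0 0 0; 1 -0.0132 0.0213 0 0 0 0; 1 -0.0132 0.0213 0 0 0 0; 1 -0.0132 0.0213 0 0 0 0; 1 0 0 0 0 0 0; 1 0 0 0 0 0 0'
python3 - <<'E'
from h import *
print(get_state()['tool_pos'])
p,W=cloud('wrist')
P=W.reshape(-1,3);c=np.array([.461,-.2665]);P=P[np.hypot(*(P[:,:2]-c).T)<.05];Q=P[(P[:,2]>.054)&(P[:,2]<.075)]
print(len(Q),cv2.minEnclosingCircle(Q[:,:2].astype(np.float32)),Q[:,2].mean())
E
```

```text
clock: 7.83
tool_pos: [0.4593, -0.2675, 0.1479]
eef_rot: [1.0, -0.002, -0.001, -0.0]
contact_force: [0.6, -0.9, -1.0]
opening: 1.0
finger_force: 0.0
[ 0.45928948 -0.26746541  0.14791473]
1397 ((0.4625982642173767, -0.2650602161884308), 0.02411227859556675) 0.06151770759867517
```

```bash
python3 -m inch '1 0.002 -0.0015 0.013 0 0 0; 1 0 0 0.0133 0 0 0; 1 0 0 0.0133 0 0 0; 1 0 0 0.0133 0 0 0; 1 0 0 0.0133 0 0 0; 1 0 0 0.0133 0 0 0; 1 0 0 0.0133 0 0 0; 1 0 0 0.0133 0 0 0; 1 0 0 0 0 0 0; -1 0 0 0 0 0 0; -1 0 0 0 0 0 0; -1 0 0 0 0 0 0; -1 0 0 0 0 0 0; -1 0 0 0 0 0 0; -1 0 0 0 0 0 0; -1 0 0 0 0 0 0; -1 0 0 0 0 0 0' 25
python3 -m inch '-1 0 0 -0.006 0 0 0; -1 0 0 -0.014 0 0 0; -1 0 0 -0.02 0 0 0; -1 0 0 -0.02 0 0 0; -1 0 0 -0.02 0 0 0; -1 0 0 -0.02 0 0 0; -1 0 0 0 0 0 0'
```

```text
clock: 9.3
tool_pos: [0.4631, -0.2651, 0.0433]
eef_rot: [1.0, -0.0, 0.0, 0.0]
contact_force: [-1.2, 0.1, 3.2]
opening: 0.538
finger_force: 25.0
clock: 9.88
tool_pos: [0.4644, -0.266, 0.1461]
eef_rot: [1.0, -0.0, 0.003, 0.001]
contact_force: [0.3, -0.4, -1.8]
opening: 0.54
finger_force: 25.0
```

```bash
python3 -m inch '-1 0.005 -0.011 0 0 0 0; -1 0.0095 -0.022 0 0 0 0; -1 0.0095 -0.022 0 0 0 0; -1 0.0095 -0.022 0 0 0 0; -1 0.0095 -0.022 0 0 0 0; -1 0.0095 -0.022 0 0 0 0; -1 0.0095 -0.022 0 0 0 0; -1 0.0095 -0.022 0 0 0 0; -1 0.0095 -0.022 0 0 0 0; -1 0.0095 -0.022 0 0 0 0; -1 0.0095 -0.022 0 0 0 0; -1 0.0095 -0.022 0 0 0 0; -1 0.0095 -0.022 0 0 0 0; -1 0.0095 -0.022 0 0 0 0; -1 0.0095 -0.0215 0 0 0 0; -1 0 -0.005 0 0 0 0; -1 0 0 0 0 0 0; -1 0 0 0 0 0 0'
```

```text
clock: 11.38
tool_pos: [0.5995, 0.0583, 0.1416]
eef_rot: [1.0, 0.0, -0.002, 0.001]
contact_force: [0.6, -0.4, -1.2]
opening: 0.543
finger_force: 25.0
```

```bash
python3 -m inch '-1 -0.003 0.011 0 0 0 0; -1 -0.003 0.0115 0 0 0 0; -1 0 0 0.0125 0 0 0; -1 0 0 0.0125 0 0 0; -1 0 0 0.0125 0 0 0; -1 0 0 0.0125 0 0 0; -1 0 0 0.0125 0 0 0; -1 0 0 0.0125 0 0 0; -1 0 0 0.0125 0 0 0; -1 0 0 0.006 0 0 0; -1 0 0 0 0 0 0; -1 0 0 0 0 0 0'
python3 -m inch '0.6 0 0 0 0 0 0; 0.6 0 0 0 0 0 0; 0.6 0 0 0 0 0 0; 0.6 0 0 0 0 0 0; 0.6 0 0 0 0 0 0; 0.6 0 0 -0.02 0 0 0; 0.6 0 0 -0.02 0 0 0; 0.6 0 0 -0.02 0 0 0; 0.6 0 0 -0.02 0 0 0; 0.6 0 0 -0.02 0 0 0; 1 0 0 0 0 0 0; 1 0 0 0 0 0 0'
python3 - <<'E'
from h import *
print(get_state()['tool_pos'])
p,W=cloud('wrist')
P=W.reshape(-1,3);c=np.array([.593,.0355]);P=P[np.hypot(*(P[:,:2]-c).T)<.05];Q=P[(P[:,2]>.058)&(P[:,2]<.08)]
print(len(Q),cv2.minEnclosingCircle(Q[:,:2].astype(np.float32)),Q[:,2].mean())
E
```

```text
clock: 12.38
tool_pos: [0.5949, 0.036, 0.049]
eef_rot: [1.0, -0.0, -0.0, 0.0]
contact_force: [0.5, 0.5, -1.6]
opening: 0.537
finger_force: 25.0
clock: 13.38
tool_pos: [0.5956, 0.036, 0.1504]
eef_rot: [1.0, -0.0, 0.001, -0.0]
contact_force: [-0.1, 0.0, -0.9]
opening: 0.928
finger_force: 0.0
[0.59563317 0.03604825 0.1504309 ]
1429 ((0.5948293209075928, 0.03604912385344505), 0.02415565215051174) 0.06545664557030866
```

```bash
python3 -m inch '1 -0.0152 0.0161 0 0 0 0; 1 -0.0152 0.0161 0 0 0 0; 1 -0.0152 0.0161 0 0 0 0; 1 -0.0152 0.0161 0 0 0 0; 1 -0.0152 0.0161 0 0 0 0; 1 -0.0152 0.0161 0 0 0 0; 1 -0.0152 0.0161 0 0 0 0; 1 -0.0152 0.0161 0 0 0 0; 1 -0.0152 0.0161 0 0 0 0; 1 -0.0152 0.0161 0 0 0 0; 1 0 0 0 0 0 0; 1 0 0 0 0 0 0'
python3 - <<'E'
from h import *
print(get_state()['tool_pos'])
p,W=cloud('wrist');save('w4',p)
P=W.reshape(-1,3);c=np.array([.443,-.125]);P=P[np.hypot(*(P[:,:2]-c).T)<.04];Q=P[(P[:,2]>.054)&(P[:,2]<.075)]
print(len(Q),cv2.minEnclosingCircle(Q[:,:2].astype(np.float32)),Q[:,2].mean())
E
```

```text
clock: 14.43
tool_pos: [0.4415, -0.1257, 0.1486]
eef_rot: [1.0, -0.001, -0.001, -0.0]
contact_force: [0.8, -0.6, 0.3]
opening: 1.0
finger_force: 0.0
[ 0.44153191 -0.12567477  0.14857687]
968 ((0.4451645314693451, -0.12419618666172028), 0.019072595983743668) 0.060146719688547054
```

View pics/w4.png

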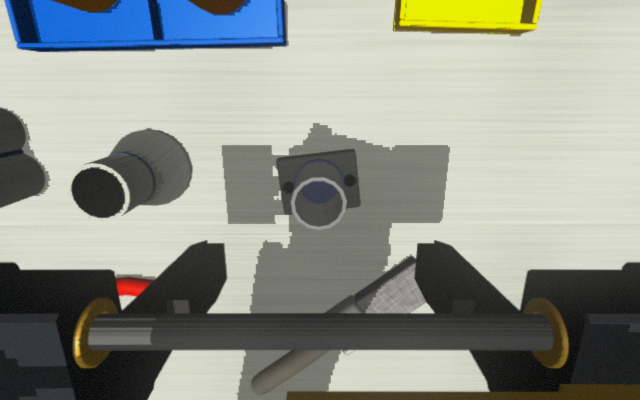

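The stub's ring is at (319,203), between the fingers. Its plate is turned only slightly, and the neighbouring cone at (100,190) is clear. I shift 2 mm ahead and grasp.

```bash
python3 -m inch '1 0.002 -0.001 0.013 0 0 0; 1 0 0 0.0133 0 0 0; 1 0 0 0.0133 0 0 0; 1 0 0 0.0133 0 0 0; 1 0 0 0.0133 0 0 0; 1 0 0 0.0133 0 0 0; 1 0 0 0.0133 0 0 0; 1 0 0 0.0133 0 0 0; 1 0 0 0 0 0 0; -1 0 0 0 0 0 0; -1 0 0 0 0 0 0; -1 0 0 0 0 0 0; -1 0 0 0 0 0 0; -1 0 0 0 0 0 0; -1 0 0 0 0 0 0; -1 0 0 0 0 0 0; -1 0 0 0 0 0 0; -1 0 0 0 0 0 0' 30
python3 -m inch '-1 0 0 -0.006 0 0 0; -1 0 0 -0.014 0 0 0; -1 0 0 -0.02 0 0 0; -1 0 0 -0.02 0 0 0; -1 0 0 -0.02 0 0 0; -1 0 0 -0.02 0 0 0; -1 0 0 0 0 0 0'
```

```text
clock: 15.98
tool_pos: [0.445, -0.1241, 0.0435]
eef_rot: [1.0, -0.0, 0.0, 0.0]
contact_force: [-0.2, -0.5, 1.9]
opening: 0.415
finger_force: 30.0
clock: 16.57
tool_pos: [0.4461, -0.1244, 0.1462]
eef_rot: [1.0, -0.0, 0.002, 0.001]
contact_force: [-0.1, 0.2, -2.8]
opening: 0.414
finger_force: 30.0
```

```bash
python3 -m inch '-1 0.0155 0.0105 0 0 0 0; -1 0.0155 0.0105 0 0 0 0; -1 0.0155 0.0105 0 0 0 0; -1 0.0155 0.0105 0 0 0 0; -1 0.0155 0.0105 0 0 0 0; -1 0.0155 0.0105 0 0 0 0; -1 0.0155 0.0105 0 0 0 0; -1 0.0155 0.0105 0 0 0 0; -1 0.0155 0.0105 0 0 0 0; -1 0.0155 0.0105 0 0 0 0; -1 0 0 0 0 0 0; -1 0 0 0 0 0 0; -1 0 0 0 0 0 0'
python3 - <<'E'
from h import *
print(get_state()['tool_pos'])
p,W=cloud('wrist');save('w5',p)
E
```

```text
clock: 17.65
tool_pos: [0.5983, -0.2282, 0.1421]
eef_rot: [1.0, -0.0, -0.002, -0.001]
contact_force: [-0.3, 0.1, -2.8]
opening: 0.414
finger_force: 30.0
[ 0.59833531 -0.22817052  0.14208021]
```

View pics/w5.png

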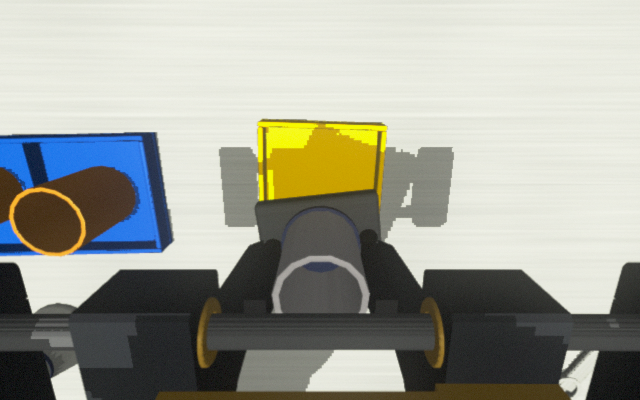

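The stub hangs upright at (320,290), in line with the yellow tray (columns 260–385). I lower it, release and retreat.

```bash
python3 -m inch '-1 0 0 0.0125 0 0 0; -1 0 0 0.0125 0 0 0; -1 0 0 0.0125 0 0 0; -1 0 0 0.0125 0 0 0; -1 0 0 0.0125 0 0 0; -1 0 0 0.0125 0 0 0; -1 0 0 0.0125 0 0 0; -1 0 0 0.006 0 0 0; -1 0 0 0 0 0 0; -1 0 0 0 0 0 0'
python3 -m inch '0.4 0 0 0 0 0 0; 0.4 0 0 0 0 0 0; 0.4 0 0 0 0 0 0; 0.4 0 0 0 0 0 0; 0.4 0 0 0 0 0 0; 0.4 0 0 -0.02 0 0 0; 0.4 0 0 -0.02 0 0 0; 0.4 0 0 -0.02 0 0 0; 0.4 0 0 -0.02 0 0 0; 0.4 0 0 -0.02 0 0 0; 1 0 0 0 0 0 0; 1 0 0 0 0 0 0'
python3 - <<'E'
from h import *
print(get_state()['tool_pos'])
p,W=cloud('wrist')
P=W.reshape(-1,3);c=np.array([.6,-.229]);P=P[np.hypot(*(P[:,:2]-c).T)<.04];Q=P[(P[:,2]>.056)&(P[:,2]<.08)]
print(len(Q),cv2.minEnclosingCircle(Q[:,:2].astype(np.float32)),Q[:,2].mean())
E
```

```text
clock: 18.53
tool_pos: [0.6, -0.2291, 0.0494]
eef_rot: [1.0, -0.0, -0.0, 0.0]
contact_force: [-0.1, -0.3, -2.1]
opening: 0.415
finger_force: 30.0
clock: 19.53
tool_pos: [0.6006, -0.2293, 0.151]
eef_rot: [1.0, -0.0, 0.001, 0.0]
contact_force: [0.2, -0.4, 0.1]
opening: 0.829
finger_force: 0.0
[ 0.6005942  -0.22933129  0.15097795]
1059 ((0.6004467010498047, -0.2291267216205597), 0.019173629581928253) 0.06351446226560321
```

```bash
python3 -m inch '1 -0.0131 -0.0218 0 0 0 0; 1 -0.0131 -0.0218 0 0 0 0; 1 -0.0131 -0.0218 0 0 0 0; 1 -0.0131 -0.0218 0 0 0 0; 1 -0.0131 -0.0218 0 0 0 0; 1 -0.0131 -0.0218 0 0 0 0; 1 -0.0131 -0.0218 0 0 0 0; 1 -0.0131 -0.0218 0 0 0 0; 1 -0.0131 -0.0218 0 0 0 0; 1 -0.0131 -0.0218 0 0 0 0; 1 -0.0131 -0.0218 0 0 0 0; 1 0 0 0 0 0 0; 1 0 0 0 0 0 0'
python3 - <<'E'
from h import *
print(get_state()['tool_pos'])
p,W=cloud('wrist');save('w6',p)
P=W.reshape(-1,3);c=np.array([.456,.01]);P=P[np.hypot(*(P[:,:2]-c).T)<.04];Q=P[(P[:,2]>.068)&(P[:,2]<.09)]
print(len(Q),cv2.minEnclosingCircle(Q[:,:2].astype(np.float32)),Q[:,2].mean())
E
```

```text
clock: 20.67
tool_pos: [0.4546, 0.012, 0.149]
eef_rot: [1.0, 0.001, -0.001, -0.0]
contact_force: [-0.2, -0.8, 0.2]
opening: 1.003
finger_force: 0.0
[0.45459554 0.01196568 0.14898198]
2795 ((0.4573768079280853, 0.011671345680952072), 0.019511288031935692) 0.07568471560964983
```

View pics/w6.png

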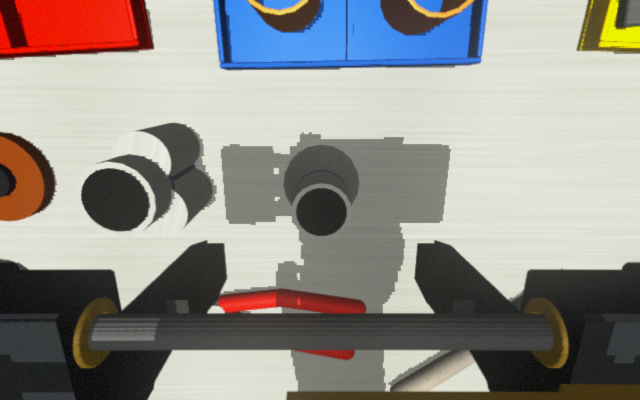

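The cone collar is centred at (321,211). The collector at (115,198) is clear of the left finger. I grasp with the TCP at z ≈ 0.054.

```bash
python3 -m inch '1 0.002 0 0.0125 0 0 0; 1 0 0 0.0125 0 0 0; 1 0 0 0.0125 0 0 0; 1 0 0 0.0125 0 0 0; 1 0 0 0.0125 0 0 0; 1 0 0 0.0125 0 0 0; 1 0 0 0.0125 0 0 0; 1 0 0 0.008 0 0 0; 1 0 0 0 0 0 0; -1 0 0 0 0 0 0; -1 0 0 0 0 0 0; -1 0 0 0 0 0 0; -1 0 0 0 0 0 0; -1 0 0 0 0 0 0; -1 0 0 0 0 0 0; -1 0 0 0 0 0 0; -1 0 0 0 0 0 0; -1 0 0 0 0 0 0' 30
python3 -m inch '-1 0 0 -0.006 0 0 0; -1 0 0 -0.014 0 0 0; -1 0 0 -0.02 0 0 0; -1 0 0 -0.02 0 0 0; -1 0 0 -0.02 0 0 0; -1 0 0 -0.02 0 0 0; -1 0 0 -0.02 0 0 0; -1 0 0 0 0 0 0'
```

```text
clock: 22.22
tool_pos: [0.4579, 0.0109, 0.0544]
eef_rot: [1.0, 0.0, 0.0, -0.0]
contact_force: [-0.0, 0.6, 1.9]
opening: 0.421
finger_force: 30.0
clock: 22.88
tool_pos: [0.4591, 0.0107, 0.1772]
eef_rot: [1.0, -0.0, 0.003, -0.0]
contact_force: [0.5, 0.3, -3.7]
opening: 0.42
finger_force: 30.0
```

```bash
python3 -m inch '-1 0.0144 -0.0174 0 0 0 0; -1 0.0144 -0.0174 0 0 0 0; -1 0.0144 -0.0174 0 0 0 0; -1 0.0144 -0.0174 0 0 0 0; -1 0.0144 -0.0174 0 0 0 0; -1 0.0144 -0.0174 0 0 0 0; -1 0.0144 -0.0174 0 0 0 0; -1 0.0144 -0.0174 0 0 0 0; -1 0.0144 -0.0174 0 0 0 0; -1 0.0144 -0.0174 0 0 0 0; -1 0 0 0 0 0 0; -1 0 0 0 0 0 0; -1 0 0 0 0 0 0'
python3 - <<'E'
from h import *
print(get_state()['tool_pos'])
p,W=cloud('wrist');save('w7',p)
E
```

```text
clock: 23.97
tool_pos: [0.6005, 0.1837, 0.1729]
eef_rot: [1.0, -0.0, -0.002, 0.001]
contact_force: [0.2, -0.2, -3.4]
opening: 0.421
finger_force: 30.0
[0.60051917 0.18372938 0.17290323]
```

View pics/w7.png

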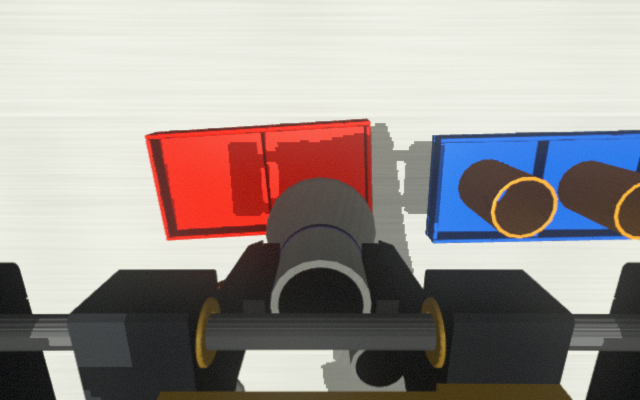

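The cone is upright at (320,250) over the right bay of the red tray. I lower it, release and retreat.

```bash
python3 -m inch '-1 0 0 0.012 0 0 0; -1 0 0 0.012 0 0 0; -1 0 0 0.012 0 0 0; -1 0 0 0.012 0 0 0; -1 0 0 0.012 0 0 0; -1 0 0 0.012 0 0 0; -1 0 0 0.012 0 0 0; -1 0 0 0.012 0 0 0; -1 0 0 0.012 0 0 0; -1 0 0 0.0055 0 0 0; -1 0 0 0 0 0 0; -1 0 0 0 0 0 0'
python3 -m inch '0.4 0 0 0 0 0 0; 0.4 0 0 0 0 0 0; 0.4 0 0 0 0 0 0; 0.4 0 0 0 0 0 0; 0.4 0 0 0 0 0 0; 0.4 0 0 -0.02 0 0 0; 0.4 0 0 -0.02 0 0 0; 0.4 0 0 -0.02 0 0 0; 0.4 0 0 -0.02 0 0 0; 0.4 0 0 -0.02 0 0 0; 1 0 0 0 0 0 0; 1 0 0 0 0 0 0'
python3 - <<'E'
from h import *
print(get_state()['tool_pos'])
p,W=cloud('wrist')
P=W.reshape(-1,3);c=np.array([.603,.185]);P=P[np.hypot(*(P[:,:2]-c).T)<.04];Q=P[(P[:,2]>.07)&(P[:,2]<.095)]
print(len(Q),cv2.minEnclosingCircle(Q[:,:2].astype(np.float32)),Q[:,2].mean())
E
```

```text
clock: 25.02
tool_pos: [0.602, 0.1848, 0.0607]
eef_rot: [1.0, -0.0, 0.0, 0.0]
contact_force: [0.4, 0.8, -2.4]
opening: 0.422
finger_force: 30.0
clock: 26.02
tool_pos: [0.6026, 0.185, 0.1619]
eef_rot: [1.0, -0.0, 0.001, -0.0]
contact_force: [-0.5, -0.3, 0.1]
opening: 0.829
finger_force: 0.0
[0.60257616 0.18500106 0.16189956]
2596 ((0.601703405380249, 0.18439900875091553), 0.0194739680737257) 0.07957682502962964
```

```bash
python3 -m inch '1 -0.0208 -0.0092 0 0 0 0; 1 -0.0208 -0.0092 0 0 0 0; 1 -0.0208 -0.0092 0 0 0 0; 1 -0.0208 -0.0092 0 0 0 0; 1 -0.0208 -0.0092 0 0 0 0; 1 -0.0208 -0.0092 0 0 0 0; 1 -0.0208 -0.0092 0 0 0 0; 1 -0.0208 -0.0092 0 0 0 0; 1 -0.0208 -0.0092 0 0 0 0; 1 -0.0208 -0.0092 0 0 0 0; 1 -0.0208 -0.0092 0 0 0 0; 1 -0.0208 -0.0092 0 0 0 0; 1 0 0 0 0 0 0; 1 0 0 0 0 0 0'
python3 - <<'E'
from h import *
print(get_state()['tool_pos'],get_state()['q'])
p,W=cloud('wrist')
P=W.reshape(-1,3);c=np.array([.353,.2955]);P=P[np.hypot(*(P[:,:2]-c).T)<.04];Q=P[(P[:,2]>.068)&(P[:,2]<.09)]
print(len(Q),cv2.minEnclosingCircle(Q[:,:2].astype(np.float32)),Q[:,2].mean())
E
```

```text
clock: 27.23
tool_pos: [0.3508, 0.2953, 0.16]
eef_rot: [1.0, 0.001, -0.001, 0.001]
contact_force: [-0.3, -0.1, 0.1]
opening: 1.001
finger_force: 0.0
[0.35084804 0.29531844 0.1599538 ] [-0.90820079  0.65193437  0.17235095  2.15030006 -0.29741805  0.36364857
 -2.05974684]
2548 ((0.3540673851966858, 0.2984939217567444), 0.019319050014019012) 0.07568154331713461
```

```bash
python3 -m inch '1 0.002 -0.002 0.0125 0 0 0; 1 0 0 0.0125 0 0 0; 1 0 0 0.0125 0 0 0; 1 0 0 0.0125 0 0 0; 1 0 0 0.0125 0 0 0; 1 0 0 0.0125 0 0 0; 1 0 0 0.0125 0 0 0; 1 0 0 0.0125 0 0 0; 1 0 0 0.006 0 0 0; 1 0 0 0 0 0 0; -1 0 0 0 0 0 0; -1 0 0 0 0 0 0; -1 0 0 0 0 0 0; -1 0 0 0 0 0 0; -1 0 0 0 0 0 0; -1 0 0 0 0 0 0; -1 0 0 0 0 0 0; -1 0 0 0 0 0 0; -1 0 0 0 0 0 0' 30
python3 -m inch '-1 0 0 -0.006 0 0 0; -1 0 0 -0.014 0 0 0; -1 0 0 -0.02 0 0 0; -1 0 0 -0.02 0 0 0; -1 0 0 -0.02 0 0 0; -1 0 0 -0.02 0 0 0; -1 0 0 -0.02 0 0 0; -1 0 0 0 0 0 0'
```

```text
clock: 28.87
tool_pos: [0.3544, 0.2975, 0.0549]
eef_rot: [1.0, 0.0, 0.0, -0.0]
contact_force: [0.3, 1.6, 1.6]
opening: 0.422
finger_force: 30.0
clock: 29.53
tool_pos: [0.3553, 0.2978, 0.1776]
eef_rot: [1.0, -0.0, 0.002, -0.002]
contact_force: [-0.2, 0.2, -2.0]
opening: 0.419
finger_force: 30.0
```

```bash
python3 -m inch '-1 0.0202 0.0019 0 0 0 0; -1 0.0202 0.0019 0 0 0 0; -1 0.0202 0.0019 0 0 0 0; -1 0.0202 0.0019 0 0 0 0; -1 0.0202 0.0019 0 0 0 0; -1 0.0202 0.0019 0 0 0 0; -1 0.0202 0.0019 0 0 0 0; -1 0.0202 0.0019 0 0 0 0; -1 0.0202 0.0019 0 0 0 0; -1 0.0202 0.0019 0 0 0 0; -1 0.0202 0.0019 0 0 0 0; -1 0.0202 0.0019 0 0 0 0; -1 0 0 0 0 0 0; -1 0 0 0 0 0 0; -1 0 0 0 0 0 0'
```

```text
clock: 30.78
tool_pos: [0.595, 0.2742, 0.1732]
eef_rot: [1.0, -0.0, -0.002, 0.0]
contact_force: [-0.8, 0.2, -3.6]
opening: 0.425
finger_force: 30.0
```

```bash
python3 -m inch '-1 0 0 0.012 0 0 0; -1 0 0 0.012 0 0 0; -1 0 0 0.012 0 0 0; -1 0 0 0.012 0 0 0; -1 0 0 0.012 0 0 0; -1 0 0 0.012 0 0 0; -1 0 0 0.012 0 0 0; -1 0 0 0.012 0 0 0; -1 0 0 0.012 0 0 0; -1 0 0 0.0055 0 0 0; -1 0 0 0 0 0 0; -1 0 0 0 0 0 0'
python3 -m inch '0.4 0 0 0 0 0 0; 0.4 0 0 0 0 0 0; 0.4 0 0 0 0 0 0; 0.4 0 0 0 0 0 0; 0.4 0 0 0 0 0 0; 0.4 0 0 -0.02 0 0 0; 0.4 0 0 -0.02 0 0 0; 0.4 0 0 -0.02 0 0 0; 0.4 0 0 -0.02 0 0 0; 0.4 0 0 -0.02 0 0 0; 0.4 -0.02 0 -0.02 0 0 0; 0.4 -0.03 0 -0.01 0 0 0; 0.4 -0.03 0 0 0 0 0; 0.4 -0.03 0 0 0 0 0; 0.4 -0.03 0 0 0 0 0; 0.4 -0.03 0 0 0 0 0; 0.4 0 0 0 0 0 0; 0.4 0 0 0 0 0 0'
python3 - <<'E'
from h import *
p,W=cloud('scene');save('s9',p);P=W.reshape(-1,3)
for k,c,H in [('tb',(.593,-.0535),.068),('ta',(.595,.036),.068),('stub',(.6,-.229),.066),('c1',(.602,.185),.08),('c2',(.597,.275),.08),('coll',(.466,.135),.082)]:
    Q=P[(np.hypot(*(P[:,:2]-c).T)<.04)&(abs(P[:,2]-H)<.01)];print(k,len(Q),np.round(cv2.minEnclosingCircle(Q[:,:2].astype(np.float32))[0],4) if len(Q) else '',Q[:,2].mean())
E
```

```text
clock: 31.78
tool_pos: [0.5969, 0.2744, 0.0612]
eef_rot: [1.0, -0.0, 0.0, 0.0]
contact_force: [0.1, 0.3, -3.2]
opening: 0.425
finger_force: 30.0
clock: 33.28
tool_pos: [0.4253, 0.2748, 0.1917]
eef_rot: [1.0, 0.001, -0.0, -0.0]
contact_force: [1.2, -0.4, 0.4]
opening: 0.703
finger_force: 0.0
tb 176 [ 0.5927 -0.0556] 0.06559745512635011
ta 173 [0.5939 0.0342] 0.06545471144369193
stub 142 [ 0.5998 -0.2304] 0.06385291467857174
c1 202 [0.6007 0.1831] 0.08024246042843228
c2 172 [0.596  0.2731] 0.08015041942075855
coll 263 [0.4661 0.1346] 0.08237491093368789
```

View pics/s9.png

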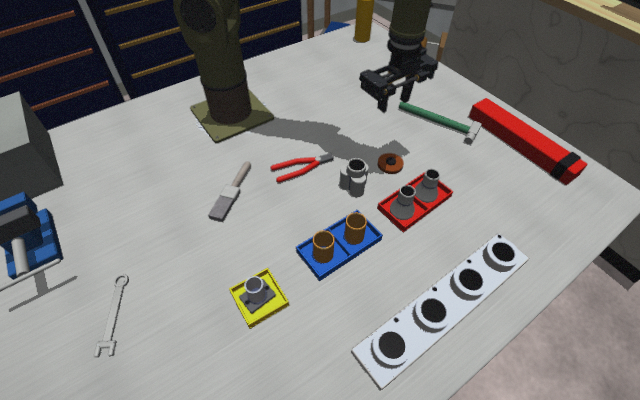

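All five parts stand in their bays: tubes at (323,245) and (355,228), cones at (404,202) and (431,187), stub at (255,290). The collector at (355,177) has not moved and the gripper is clear.

```bash
python3 -c "from plant import r;print(r.finish_job())"
```

```text
the job is handed in; nothing more can be done
None
```

I handed the job in at about 33 s: the last camera check showed all five parts upright in their bays, each about 3 mm or less from its bay centre, and the collector unmoved; the hand-in returned no verdict.

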